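# Clamp a specimen cassette in a bench screw press

## Task

Put the specimen cassette on the table of the bench screw press, tray first, and slide it under the pad until it is fully home against the end stop. Then wind the handwheel clockwise until you feel the pad touch the cassette's cover, turn it half a turn further from that point and no more, and let go, leaving the cassette clamped. Leave the bottle, the tube and the counter alone.

Things in the scene. Friction and masses are not known exactly. Their poses are not given: they have to be found in the camera images.
- cassette: Specimen cassette, loose, 0.75 kg, 190 mm long. Aluminium tray 56 (x) x 90 (y) x 24 (z) mm; origin at the centre of its underside, z up. A tail 9 mm high leads in -y to a knob. On pins above the tray a steel cover, 50 x 82 mm, is fixed on a stone specimen; its top is 38 to 44 mm above the underside, by the specimen's thickness. Balance point y = -18 mm. Carry it by the tray, gripped across x.
- cassette_knob (a point): Point in the cassette's black upright pull knob, 18 (x) x 30 (y) mm, 52 mm tall, at the end of the tail: 130 mm from the cassette's origin in -y and 40 mm above its underside. Grip it across x to slide the cassette; it is too far from the balance point to lift by.
- press_base: Bench screw press, grey cast iron, fixed. Origin on the bench under the screw's axis, z up; column at +x. The flat steel loading table is at z = 25 mm, x -47 to +47, y -165 to +69. The cassette slides on it towards +y, its axes along the press's, tail at -y. At home its origin is at x 0, y 0, z 25 mm. Set it down with the whole tray at y < -60, so that the hand stays clear of the wheel.
- press_stop (a point): Centre of the face of the end stop, a steel block 56 wide and 22 mm high at y = +45 mm on the table: the tray's far face rests against it when the cassette is home.
- press_mouth (a point): Middle of the mouth of the two side rails on the table, at y = -53 mm. The rails are 10 mm high and 62 mm apart from y = -28 to +52 mm, their mouth is flared to about 75 mm.
- press_arm (a point): Underside of the press's overhanging arm on the screw's axis, 124 mm above the bench; the arm is 54 mm wide. Below it hangs the round pad, 48 mm across, at the start 4 mm or more above the height of the cassette's cover. Above it turns the handwheel, 112 mm across: keep the hand clear of it when you slide the cassette in by its knob.
- press_wheel (a joint): Turn of the handwheel, rad; grows clockwise from above, 0 to 3.1 at the start. A turn (6.28) lowers screw, wheel and pad by 8 mm. Contact comes 0.5 to 1.8 turns from the start. Steady screw friction, 6 to 7 N at the handle; it stays where left. The pad has a preloaded spring: at contact the handle force rises by some 4 N within 0.1 turn, then by 1.5 N over the next half turn.
- press_handle_grip (a point): Point on the axis of the handwheel's upright black handle (21 mm thick, 53 mm tall, revolving freely on its pin), 30 mm above its foot and 23 mm below its top. The handle is 50 mm from the screw's axis, which is the vertical through the press's origin. Height about 0.252 m at the start; it goes round clockwise from above and sinks 8 mm a turn.
- amber_bottle: Amber glass bottle with a white cap, 38 x 38 x 82 mm, standing; origin at the centre of its foot. To be left alone.
- tube50_0: Clear capped sample tube, 34 x 34 x 99 mm, standing; origin at the centre of its foot. To be left alone.
- counter: White hand tally counter, 44 x 53 x 33 mm; origin at the centre of its underside. To be left alone.
Mind the look-alikes: they are no part of the job. Leave any green or purple look-alike of the cassette alone.

How it is judged:
On the way, in this order (a step that is already met when the one before it is completed fails the run):
1. the cassette lies home against the end stop, not yet clamped (y of cassette in the frame of press_base between -0.004 and 0.004 m and x of cassette in the frame of press_base between -0.006 and 0.006 m and z of cassette in the frame of press_base below 0.028 m and angle between the y axis of cassette and the y axis of press_base, either way round below 0.08 rad and angle between cassette's own z axis and vertical below 0.05 rad and contact force between cassette and press_base below 25 N), for 0.2 s.
2. the pad is wound down onto the cassette's cover (y of cassette in the frame of press_base between -0.004 and 0.004 m and x of cassette in the frame of press_base between -0.006 and 0.006 m and z of cassette in the frame of press_base below 0.028 m and angle between the y axis of cassette and the y axis of press_base, either way round below 0.08 rad and angle between cassette's own z axis and vertical below 0.05 rad and contact force between cassette and press_base above 60 N), for 0.1 s.
At the end, for the whole second after the job is handed in: The cassette lies flat on the loading table, home within 4 mm of the end stop and straight between the rails, clamped with the force that the spring gives between about 0.3 and 0.7 of a turn past contact (193 to 240 N on the table), everything at rest and released (y of cassette in the frame of press_base between -0.004 and 0.004 m and x of cassette in the frame of press_base between -0.006 and 0.006 m and z of cassette in the frame of press_base below 0.028 m and angle between the y axis of cassette and the y axis of press_base, either way round below 0.08 rad and angle between cassette's own z axis and vertical below 0.05 rad and contact force between cassette and press_base between 193 and 240 N and linear speed of cassette below 0.01 m/s and velocity of joint press_wheel between -0.05 and 0.05 rad/s); the robot touches nothing.
It fails at once if the press is overtightened: more than about 0.9 of a turn past contact (over 268 N on the table) (contact force between cassette and press_base above 268 N).
It fails at once if the amber bottle is moved by more than 15 mm (distance of amber_bottle from where it was at the start of the episode above 0.015 m).
It fails at once if the capped sample tube is moved by more than 15 mm (distance of tube50_0 from where it was at the start of the episode above 0.015 m).
It fails at once if the tally counter is moved by more than 15 mm (distance of counter from where it was at the start of the episode above 0.015 m).
It also fails if it takes over 72 s, if anything falls off the work surface, if the arm or the gripper's body presses on something with over 40 N, if the wrist force passes 120 N, or if a joint passes its speed limit or range.

## Robot

A 7-joint arm with a two-finger parallel gripper is mounted at the origin on a cart in front of the work surface, level with it; the furniture and walls round the work are solid. World frame = base frame: x ahead of the robot, y to its left, z up, the work surface at z = 0. Lengths are in m, angles in rad, forces in N, time in s.
With the tool pointing down it reaches from about 0.425 to 0.925 m from the base axis. Payload 6.8 kg.
Tool frame: the origin (TCP) lies between the finger pads; the fingertips stand 22 mm ahead of it and the grasp point (between the pads) lies 3 mm ahead of it; z points along the fingers, y is the line along which they close (so a half turn about z gives the same grasp; the last joint's range is limited). The gripper opens to 85 mm and grips with 20 to 120 N. Pads are 22 mm wide; open, the fingers measure 114 mm over their backs; the gripper's body (76 mm by 85 mm) begins 54 mm behind the grasp point. The pads swing forward as they close: fully open they stand 13 mm farther back than shut.
Start: joints at [-1.388, 0.477, 0.022, 1.555, -0.011, 1.109, -0.083], TCP at [0.194, 0.647, 0.253] pointing down, gripper open.
Joint ranges: [-2.96, 2.96], [-0.34, 2.1], [-1.41, 1.46], [0.24, 2.44], [-1.37, 4.51], [0.17, 1.92], [-2.96, 2.96]. Speed limits (rad/s): [2.39, 2.39, 3.14, 3.14, 3.14, 3.14, 3.14].

## Interface

Orientations are given as a unit quaternion [w, x, y, z].
In Python, from station import bot gives the robot as it stands.
- The arm moves only by the tool servo_tool, never from a script. Its argument "motion" is a list that holds one entry, the list of rows, each a list of 5 numbers: the opening, from 0 (shut) to 1 (fully open), then the shift along the world's x, y, z each as a share of 0.04 m, from -1 to 1, then the turn about the world's z as a share of 0.12 rad, from -1 to 1. A call has 1 to 20 rows; each row shifts and turns the commanded pose from where the row before left it; what a row does not reach is not made up. A row lasts 1/10 s, in which the tool goes at most 50 mm and 8.59 degrees, less where a joint would pass 70% of its speed; a pose out of reach is approached as far as the arm can. A call with a number of a shift or a turn outside -1 to 1 is refused whole. A call with a gripper value outside its range is refused whole. The fingers move at their own pace and stop on an object; "newtons" is the grip in N (left out, the last holds). Time passes only in rows, so rows that do not move let the fingers close. It gives the time, the measured TCP pose, the force, the opening and the grip force at its end, in the units of the state.
- bot.get_obs(): the state, without advancing time (a new reading comes with each control period).
- bot.read_camera(name): name is "side" or "top"; returns (picture, depth): 400x640x3 uint8, red, green, blue; 400x640 float32, m along the optical axis (not along the pixel's ray), 0 where there is no reading.
- bot.get_calibration(name): a dict with "fovy" (degrees; the focal length in pixels is half the picture's height over the tangent of half this angle, whatever the lens; pixels are square), "cx", "cy" (the principal point, pixels), "view" (4x4, takes a point from world to camera coordinates). Camera axes: x right, y down, z forward; pixel columns grow to the right and rows downward; lengths in m; the calibration is good to about 2 mm. A picture is of the moment at which its call begins. get_calibration takes no time and is no camera call.
- bot.hand_in(): hands the job in; it is judged then, once.
The state is a dict: "t": time; "q": joint angles; "joint_vel": joint speeds; "joint_torque": joint torques, N m; "eef_pos": TCP position; "tool_rot": TCP orientation; "contact_force": force on the tool from outside, world axes, zero at the start; "torque": the same for the moment, N m; "gripper_width": opening from 0.0 (shut) to 1.0 (fully open); "grasp_force": force on a finger pad.
Only numpy, scipy, OpenCV 4.12 (cv2) and the standard library are available. Lean on these libraries where they do the work, as an engineer would, in place of code of your own. Each camera call takes 0.05 s, during which the arm holds its last target. There are 200 camera calls.

## Working session

There is one attempt and no reset: what is moved stays moved. The work goes in short steps, Python scripts to look and compute and a tool call to move; the robot and the scene stay as the last step left them, time stands still between calls to the robot, and variables do not carry over. Pictures are saved under pics/ and viewed, at most 10 in all, crops included, and the job is handed in when it is done.

Besides the shell and the picture viewer there is one more tool, called after "Request:" as name([rows], argument=value, ...), one row to a line, values as JSON. servo_tool: Moves the arm, as the interface text tells. Shift numbers are shares of 0.04 m and turn numbers shares of 0.12 rad, none past 1 either way. Its arguments: {"type":"object","properties":{"motion":{"type":"array"},"newtons":{"type":"number"}},"required":["motion"]}

```bash
mkdir -p pics
cat > h.py <<'E'
import numpy as np,cv2
from station import bot
def snap(n,tag):
    im,d=bot.read_camera(n); np.savez(f'pics/{n}_{tag}.npz',im=im,d=d)
    cv2.imwrite(f'pics/{n}_{tag}.png',im[:,:,::-1]); return im,d
def cal(n):
    c=bot.get_calibration(n); f=200/np.tan(np.radians(c['fovy'])/2); return f,c['cx'],c['cy'],np.array(c['view'])
def ray(n,u,v):
    f,cx,cy,V=cal(n); R=V[:3,:3];t=V[:3,3]
    return -R.T@t, R.T@np.array([(u-cx)/f,(v-cy)/f,1.])
def onz(n,u,v,z):
    o,d=ray(n,u,v); return o+d*(z-o[2])/d[2]
def pt(n,u,v,dep): 
    o,d=ray(n,u,v); return o+d*dep
def proj(n,p):
    f,cx,cy,V=cal(n); q=V[:3,:3]@np.asarray(p)+V[:3,3]; return cx+f*q[0]/q[2],cy+f*q[1]/q[2]
def cloud(n,d):
    f,cx,cy,V=cal(n); v,u=np.mgrid[:d.shape[0],:d.shape[1]]
    P=np.stack([(u-cx)/f*d,(v-cy)/f*d,d],-1); return (P-V[:3,3])@V[:3,:3]
def tri(a,ua,va,b,ub,vb):
    o1,d1=ray(a,ua,va);o2,d2=ray(b,ub,vb)
    s=np.linalg.lstsq(np.stack([d1,-d2],1),o2-o1,rcond=None)[0]
    p,q=o1+s[0]*d1,o2+s[1]*d2; return (p+q)/2,np.linalg.norm(p-q)
E
python3 - <<'E'
from h import *
np.set_printoptions(precision=4,suppress=True)
for n in('top','side'):
    im,d=snap(n,'a'); c=bot.get_calibration(n); f,cx,cy,V=cal(n); print(n,f,cx,cy,-V[:3,:3].T@V[:3,3],V[2,:3],(d>0).mean())
print(bot.get_obs())
E
```

```text
top 464.4461364910957 313.8868052979069 200.47304068537068 [-0.411  -0.1025  1.7796] [ 0.5002 -0.0345 -0.8652] 0.99587109375
side 505.2608540232355 323.98005884017465 196.253726056906 [0.1276 1.0537 1.1684] [ 0.2428 -0.7497 -0.6156] 0.9244453125
{'t': 0.1, 'q': array([-1.3881,  0.4777,  0.0224,  1.5563, -0.0115,  1.1093, -0.0831]), 'joint_vel': array([-0.0002, -0.0021,  0.0006, -0.0025, -0.0008, -0.0007, -0.0006]), 'joint_torque': array([  0.0048, -59.7769,   1.614 , -28.1956,   0.0129,   0.0049,
        -0.    ]), 'eef_pos': array([0.1934, 0.6462, 0.2524]), 'tool_rot': array([-0.    ,  0.1449,  0.9894, -0.0008]), 'contact_force': array([-0.7061, -0.3597, -0.4399]), 'torque': array([-0.0586, -0.0319,  0.0072]), 'grasp_force': 0.0, 'gripper_width': 0.9951860309617894}
```

View pics/top_a.png

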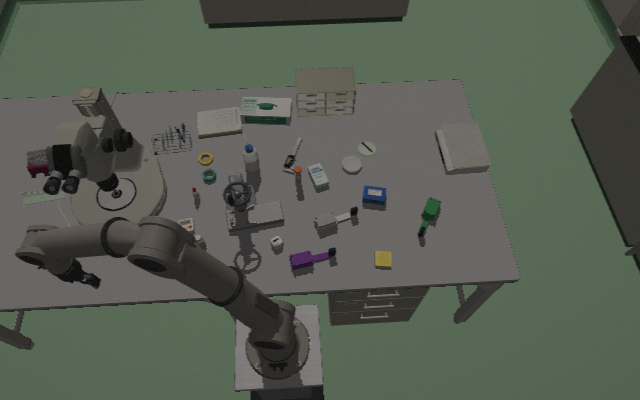

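View pics/side_a.png

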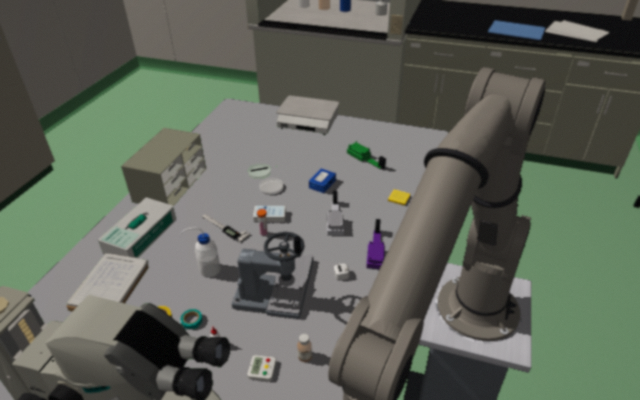

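Both views show the whole bench. Candidates for the cassette are grey/silver with a black knob (top 335,218; side 335,215), purple (top 312,258) and green (top 430,212). I choose the silver one. The press is at top (250,205), side (275,275). I'll check with a close crop.

Run:
```python
import cv2,numpy as np
a=cv2.imread('pics/top_a.png')[160:270,205:370]; b=cv2.imread('pics/side_a.png')[175:325,225:390]
a=cv2.resize(a,None,fx=4.8,fy=4.8,interpolation=cv2.INTER_CUBIC); b=cv2.resize(b,None,fx=4,fy=4,interpolation=cv2.INTER_CUBIC)
cv2.imwrite('pics/ca.png',np.clip(a*1.5,0,255)); cv2.imwrite('pics/cb.png',np.clip(b*1.5,0,255))
```

```text
[ WARN:0@0.058] global loadsave.cpp:1063 imwrite_ Unsupported depth image for selected encoder is fallbacked to CV_8U.
```

View pics/ca.png

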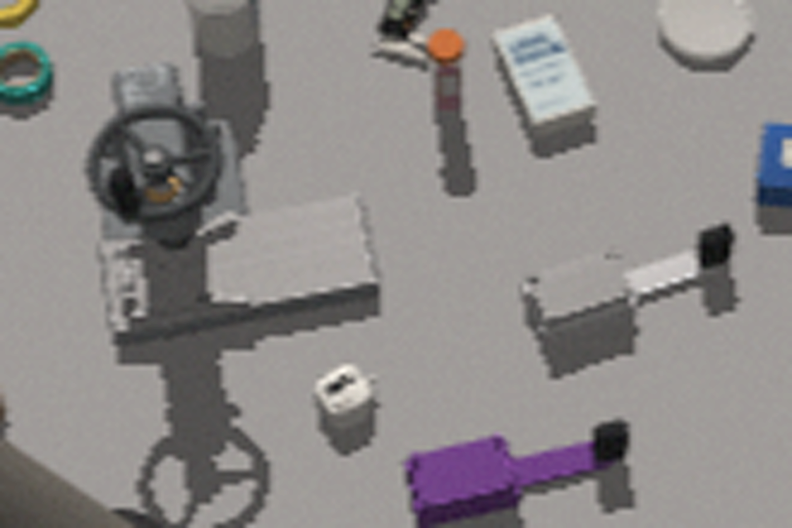

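View pics/cb.png

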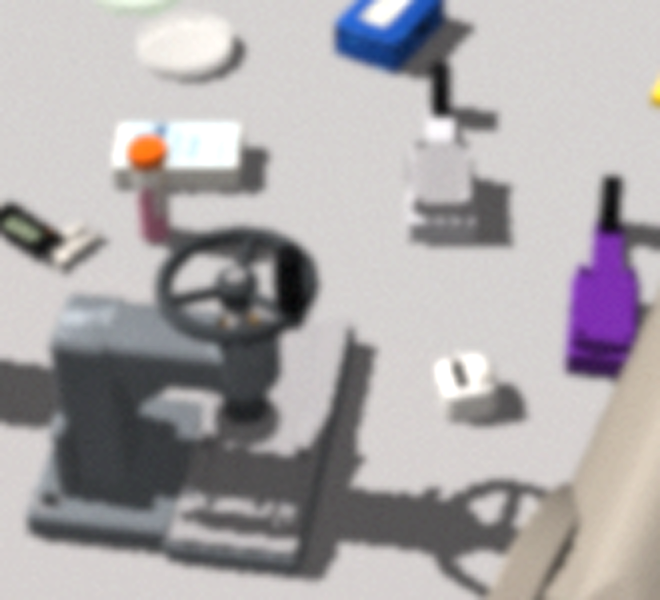

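The crops confirm the silver cassette: cover, white tail, and black knob at top (354,212). Its tray already points toward the press. The handwheel's black handle is at top (230,200), side (298,246). Next I measure with depth from both views.

Run:
```python
from h import *
np.set_printoptions(precision=4,suppress=True)
S={n:np.load(f'pics/{n}_a.npz') for n in('top','side')}
def rect(P):
    (c,s,a)=cv2.minAreaRect((P[:,:2]*1000).astype(np.float32)); return np.round(c,1),np.round(s,1),round(a,2),np.round(np.median(P[:,2])*1000,1),len(P)
roi={'top':dict(press=(220,170,292,235),cas=(310,200,362,240)),'side':dict(press=(230,225,320,320),cas=(320,185,352,240))}
for n in S:
    C=cloud(n,S[n]['d']); im=S[n]['im'].astype(int)
    def reg(k): x0,y0,x1,y1=roi[n][k]; return C[y0:y1,x0:x1].reshape(-1,3),im[y0:y1,x0:x1].reshape(-1,3)
    P,I=reg('cas'); dark=I.max(1)<60
    print(n,'cover',rect(P[(P[:,2]>.034)&(P[:,2]<.048)&~dark]))
    k=P[(P[:,2]>.03)&dark]; print(' knob',rect(k),k.mean(0))
    k=P[(P[:,2]>.03+.012)&dark]; print(' knobtop',len(k) and (np.median(k,0),k[:,2].max()))
    t=P[(P[:,2]>.004)]; print(' all',rect(t))
    P,I=reg('press'); 
    t=P[(abs(P[:,2]-.025)<.005)]; print(' table',rect(t), t[:,:2].min(0),t[:,:2].max(0))
    h=P[(P[:,2]>.195)]; dark=I[P[:,2]>.195].max(1)<25; print(' wheel z hist',np.histogram(h[:,2],np.arange(.19,.31,.01)))
    w=h[h[:,2]<.24]; (c,r)=cv2.minEnclosingCircle((w[:,:2]*1000).astype(np.float32)); print(' wheel circ',c,r,rect(w))
    hd=h[(h[:,2]>.245)]; print(' handle',len(hd),hd.mean(0) if len(hd) else 0,np.median(hd,0) if len(hd) else 0,rect(hd) if len(hd)>3 else 0)
```

```text
top cover (array([ 511.5, -251.2]), array([ 53. , 158.9]), 15.54, np.float64(39.9), 174)
 knob (array([ 503.3, -269.5]), array([ 17. , 181.4]), 26.02, np.float64(44.8), 44) [ 0.5228 -0.3112  0.0439]
 knobtop (array([ 0.5367, -0.3378,  0.0503]), np.float64(0.05844612358962006))
 all (array([  97.4, -239.3]), array([ 225.5, 1030.8]), 86.71, np.float64(17.8), 643)
 table (array([599.2,  95.5]), array([207.1, 238.3]), 8.23, np.float64(24.7), 741) [ 0.4822 -0.0353] [0.7014 0.2117]
 wheel z hist (array([  2,  16, 209,  88,   5,   9,   9,   9,  16,   1,   0]), array([0.19, 0.2 , 0.21, 0.22, 0.23, 0.24, 0.25, 0.26, 0.27, 0.28, 0.29,
       0.3 ]))
 wheel circ (539.792724609375, 137.38287353515625) 58.21312713623047 (array([541.6, 135.7]), array([112. , 106.8]), 4.81, np.float64(217.6), 320)
 handle 49 [0.3082 0.1018 0.5734] [0.4905 0.1515 0.2717] (array([47.8, 22.5]), array([950.9,  20.4]), 16.46, np.float64(271.7), 49)
side cover (array([ 534.4, -285.7]), array([ 56.4, 247.4]), 23.85, np.float64(39.7), 247)
 knob (array([ 539.7, -337. ]), array([14.6, 34.6]), 16.87, np.float64(48.5), 36) [ 0.5375 -0.3339  0.0466]
 knobtop (array([ 0.5383, -0.3359,  0.0497]), np.float64(0.05557093330090393))
 all (array([328.9, 300.4]), array([ 109.9, 1557.2]), 17.98, np.float64(29.9), 603)
 table (array([625.7,  46.8]), array([250.4, 392.2]), 24.76, np.float64(24.3), 1685) [ 0.4851 -0.1091] [0.8216 0.2237]
 wheel z hist (array([  4,  23, 360, 194,  20,  22,  23,  23,  30,   0,   0]), array([0.19, 0.2 , 0.21, 0.22, 0.23, 0.24, 0.25, 0.26, 0.27, 0.28, 0.29,
       0.3 ]))
 wheel circ (539.968994140625, 135.14100646972656) 59.09499740600586 (array([542.3, 137. ]), array([111. , 108.5]), 5.39, np.float64(218.7), 601)
 handle 132 [0.3833 0.4299 0.5369] [0.4903 0.162  0.2711] (array([317.4, 602.4]), array([ 18.9, 978.9]), 21.71, np.float64(271.1), 132)
```

```bash
cat > m.py <<'E'
from h import *
np.set_printoptions(precision=4,suppress=True)
def clouds(tag):
    out={}
    for n in('top','side'):
        S=np.load(f'pics/{n}_{tag}.npz'); C=cloud(n,S['d']); C[S['d']==0]=9; out[n]=(C.reshape(-1,3),S['im'].reshape(-1,3).astype(int))
    return out
def box(P,x0,x1,y0,y1,z0,z1): return (P[:,0]>x0)&(P[:,0]<x1)&(P[:,1]>y0)&(P[:,1]<y1)&(P[:,2]>z0)&(P[:,2]<z1)
def mode(v,w=.002):  # edge-robust helpers
    return np.median(v)
E
python3 - <<'E'
from m import *
for n,(P,I) in clouds('a').items():
    print(n)
    k=box(P,.5,.58,-.38,-.29,.045,.06)&(I.max(1)<70); print(' knob top',k.sum(),P[k].mean(0),cv2.minAreaRect((P[k][:,:2]*1000).astype(np.float32)))
    k=box(P,.42,.6,-.28,-.1,.034,.05); print(' cover',k.sum(),P[k].mean(0),np.median(P[k][:,2]),cv2.minAreaRect((P[k][:,:2]*1000).astype(np.float32)))
    c=P[k].mean(0)
    k=box(P,.42,.6,-.40,-.1,.006,.05); print(' cass all',k.sum(),P[k].mean(0),cv2.minAreaRect((P[k][:,:2]*1000).astype(np.float32)))
    k=box(P,.46,.62,-.05,.25,.021,.029); T=P[k]
    # front edge: min x per y bin
    b=np.floor(T[:,1]/.01); E=np.array([[np.percentile(T[b==i,0],3),T[b==i,1].mean()] for i in np.unique(b) if (b==i).sum()>4])
    print(' front',(E*1000).round())
    b=np.floor(T[:,0]/.01); E=np.array([[T[b==i,0].mean(),T[b==i,1].min(),T[b==i,1].max()] for i in np.unique(b) if (b==i).sum()>4])
    print(' ends',(E*1000).round())
    k=box(P,.46,.53,.11,.19,.24,.285); H=P[k]; print(' handle',k.sum(),H.mean(0),H.max(0),H.min(0),cv2.minAreaRect((H[:,:2]*1000).astype(np.float32)))
E
```

```text
top
 knob top 21 [ 0.5373 -0.3371  0.051 ] ((537.4089965820312, -337.2487487792969), (15.773587226867676, 25.679655075073242), 14.588464736938477)
 cover 182 [ 0.5003 -0.2135  0.04  ] 0.03977248670362275 ((500.9250793457031, -213.79263305664062), (53.30359649658203, 81.08770751953125), 15.539763450622559)
 cass all 543 [ 0.5064 -0.246   0.0246] ((510.14007568359375, -252.44190979003906), (178.7267303466797, 295.44171142578125), 0.18936263024806976)
 front [[516. -23.]
 [521. -15.]
 [515.  -4.]
 [520.   4.]
 [517.  15.]
 [509.  26.]
 [512.  35.]
 [513.  45.]
 [518.  56.]
 [506.  64.]
 [512.  76.]
 [506.  86.]
 [507.  95.]
 [503. 105.]
 [501. 116.]
 [496. 124.]
 [493. 135.]
 [490. 146.]
 [495. 155.]
 [493. 166.]
 [491. 175.]
 [486. 184.]
 [489. 196.]
 [527. 205.]]
 ends [[487. 147. 193.]
 [496.  88. 197.]
 [505.  25. 198.]
 [515. -27. 198.]
 [525. -35. 203.]
 [535. -31. 203.]
 [545. -23. 203.]
 [555. -24. 204.]
 [565. -15. 208.]
 [575. -20. 209.]
 [584. -20. 205.]
 [594. -20. 209.]
 [605. -20. 210.]
 [614. -20. 119.]]
 handle 44 [0.4922 0.1543 0.2617] [0.5047 0.1649 0.2803] [0.482  0.1
[... 652 characters left out ...]
516.  25.]
 [513.  35.]
 [512.  45.]
 [510.  55.]
 [508.  64.]
 [518.  74.]
 [504.  85.]
 [503.  95.]
 [503. 105.]
 [501. 115.]
 [501. 125.]
 [500. 135.]
 [496. 145.]
 [498. 155.]
 [493. 164.]
 [490. 175.]
 [492. 186.]
 [490. 195.]
 [518. 204.]
 [572. 211.]]
 ends [[488. 176. 199.]
 [495. 115. 200.]
 [505.  49. 200.]
 [516.  -6. 201.]
 [525. -34. 210.]
 [535. -34. 204.]
 [545. -31. 209.]
 [555. -30. 209.]
 [565.  -8. 211.]
 [574.  -3. 209.]
 [586. -22. 207.]
 [595.  70. 208.]
 [605.  69. 212.]
 [615.  83. 212.]]
 handle 98 [0.4944 0.159  0.2611] [0.5049 0.1694 0.2767] [0.4852 0.1475 0.2408] ((495.5320739746094, 156.75714111328125), (20.051462173461914, 18.64551544189453), 62.246700286865234)
```

Run:
```python
from m import *
A=clouds('a'); P=np.vstack([A['top'][0],A['side'][0]])
for y in np.arange(.75,-.4,-.05):
    print(f'{y:.2f}',[round(float(np.percentile(P[k][:,2],98)),2) if (k:=box(P,x,x+.05,y,y+.05,-.05,1)).sum()>3 else None for x in np.arange(.1,.85,.05)])
# wheel circle fit (ring z .21-.225)
from scipy.optimize import least_squares
for n in A:
    Q=A[n][0]; Q=Q[box(Q,.46,.62,.06,.22,.207,.228)]; r=np.hypot(Q[:,0]-.541,Q[:,1]-.136); Q=Q[r>.04]
    f=least_squares(lambda p:np.hypot(Q[:,0]-p[0],Q[:,1]-p[1])-p[2],[.541,.136,.05],loss='soft_l1',f_scale=.003); print(n,f.x)
```

```text
0.75 [None, -0.0, 0.01, 0.01, 0.01, 0.01, 0.0, None, 0.07, 0.07, 0.07, 0.4, 0.4, None, None]
0.70 [None, 0.5, 0.01, 0.01, 0.01, 0.01, 0.5, 0.5, 0.52, 0.53, 0.52, 0.52, 0.5, 0.4, 0.46]
0.65 [0.6, 0.61, 0.6, 0.01, 0.01, 0.01, 0.5, 0.49, 0.52, 0.53, 0.53, 0.52, 0.5, 0.4, 0.46]
0.60 [0.62, 0.63, 0.62, 0.01, 0.01, 0.01, 0.5, 0.5, 0.52, 0.53, 0.52, 0.52, 0.5, 0.4, 0.46]
0.55 [0.65, 0.65, 0.64, 0.01, 0.01, 0.0, None, None, 0.07, 0.07, 0.07, 0.39, 0.39, 0.31, 0.3]
0.50 [0.68, 0.68, 0.65, 0.01, 0.01, None, None, None, None, 0.07, 0.07, 0.07, 0.07, 0.07, 0.07]
0.45 [0.7, 0.7, 0.65, 0.01, 0.0, None, None, 0.0, 0.0, 0.04, 0.06, 0.07, 0.07, 0.06, 0.01]
0.40 [0.73, 0.73, 0.01, 0.01, 0.0, 0.0, 0.0, 0.02, 0.02, 0.01, 0.0, 0.01, 0.01, 0.01, 0.01]
0.35 [0.76, 0.75, 0.01, 0.01, 0.0, 0.0, 0.0, 0.02, 0.02, 0.02, 0.01, 0.06, 0.01, 0.01, 0.01]
0.30 [0.79, 0.75, 0.01, None, None, 0.0, 0.08, 0.01, 0.01, 0.01, 0.01, 0.07, 0.02, 0.02, 0.02]
0.25 [0.82, None, 0.01, None, None, 0.01, 0.08, 0.01, 0.01, 0.01, 0.01, 0.01, 0.02, 0.02, 0.02]
0.20 [0.82, None, None, None, 0.0, 0.01, 0.01, 0.01, 0.03, 0.03, 0.03, 0.04,
[... 429 characters left out ...]
01, 0.01, 0.03, 0.04, 0.01, 0.03, 0.03, 0.03, 0.01, 0.01, 0.01, 0.01]
-0.10 [0.01, 0.0, 0.01, 0.02, 0.04, 0.04, 0.01, 0.01, 0.01, 0.0, 0.01, 0.01, 0.1, 0.02, 0.02]
-0.15 [0.01, 0.0, 0.01, 0.01, 0.04, 0.04, 0.01, 0.01, 0.01, 0.01, 0.01, 0.01, 0.1, 0.01, 0.01]
-0.20 [0.01, 0.01, 0.01, 0.01, 0.02, 0.01, 0.01, 0.04, 0.04, 0.01, 0.01, 0.03, 0.03, 0.03, 0.01]
-0.25 [None, -0.0, 0.01, 0.01, 0.05, 0.05, 0.01, 0.05, 0.05, 0.01, 0.01, 0.03, 0.03, 0.03, 0.01]
-0.30 [None, 0.0, 0.01, 0.01, 0.01, 0.01, 0.01, 0.04, 0.04, 0.01, 0.01, 0.01, 0.01, 0.01, 0.01]
-0.35 [None, 0.01, 0.01, 0.01, 0.01, 0.01, 0.01, 0.01, 0.05, 0.01, 0.01, 0.01, 0.01, 0.02, 0.02]
top [0.541  0.1363 0.0501]
side [0.5403 0.137  0.0506]
```

Request:
servo_tool([
  [[1,0.4,-0.9,0.5,-0.4],[1,0.5,-1,0.5,-0.4],[1,0.5,-1,0.5,-0.4],[1,0.5,-1,0.5,-0.4],[1,0.5,-1,0.5,-0.4],[1,0.5,-1,0,-0.4],[1,0.5,-1,0,-0.4],[1,0.5,-1,0,-0.4],[1,0.5,-1,0,-0.4],[1,0.5,-1,0,-0.4],[1,0.5,-1,0,-0.4],[1,0.5,-1,0,-0.4],[1,0.5,-1,0,-0.4],[1,0.5,-1,0,-0.4],[1,0.5,-1,0,-0.4],[1,0,-1,0,-0.4],[1,0,-1,0,-0.4],[1,0,-1,0,-0.4],[1,0,-1,0,-0.4],[1,0,-0.8,0,-0.4]],
])

```text
t: 2.1
eef_pos: [0.4888, -0.1438, 0.3533]
tool_rot: [-0.0, 0.587, 0.81, -0.0]
contact_force: [0.5, -0.2, 0.4]
gripper_width: 1.001
grasp_force: 0.0
```

Request:
servo_tool([
  [[1,0.2,-1,-0.6,-0.3],[1,0.2,-1,-0.6,0],[1,0,-0.1,-1,0],[1,0,0,-1,0],[1,0,0,-1,0],[1,0,0,-1,0],[1,0,0,-1,0],[1,0,0,-0.8,0],[1,0,0,-0.5,0],[1,0,0,0,0],[1,0,0,0,0]],
])

```text
t: 3.2
eef_pos: [0.5054, -0.2255, 0.0535]
tool_rot: [-0.0, 0.6, 0.8, -0.0]
contact_force: [0.8, 0.2, 0.4]
gripper_width: 1.0
grasp_force: 0.0
```

Run:
```python
from h import *
for n,(x0,y0,x1,y1) in dict(top=(280,180,380,260),side=(300,150,420,246)).items():
    im,d=snap(n,'b'); c=cv2.resize(im[y0:y1,x0:x1,::-1],(600,480 if n=='top' else 480),interpolation=cv2.INTER_CUBIC); globals()[n]=cv2.convertScaleAbs(c,alpha=1.6)
cv2.imwrite('pics/cc.png',cv2.resize(np.hstack([top,side]),(800,320)))
```

```text
(no output)
```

View pics/cc.png

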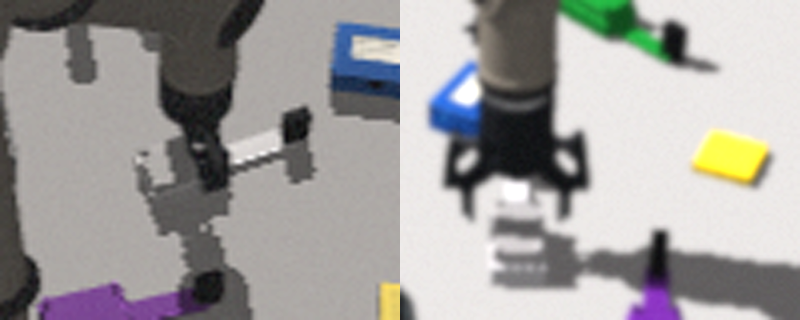

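The close view shows the fingers (side crop x 468 and 565) straddling the silver tray (490–545), well centred. I'll descend and grip.

Request:
servo_tool([
  [[1,0,0,-0.4,0],[1,0,0,-0.38,0],[1,0,0,0,0],[0.5,0,0,0,0],[0.3,0,0,0,0],[0.3,0,0,0,0],[0.3,0,0,0,0],[0.3,0,0,0,0]],
], newtons=60)

```text
t: 4.1
eef_pos: [0.5052, -0.2258, 0.0227]
tool_rot: [-0.0, 0.6, 0.8, -0.0]
contact_force: [-3.1, -0.3, 6.0]
gripper_width: 0.645
grasp_force: 65.1
```

Request:
servo_tool([
  [[0.3,0,0,0.5,0],[0.3,0,0,1,0],[0.3,0,0,0.5,0],[0.3,0.1,0.5,0,-0.3],[0.3,0.2,0.8,0,-0.4],[0.3,0.2,0.8,0,-0.47],[0.3,0.2,0.8,0,0],[0.3,0.2,0.8,0,0],[0.3,0.2,0.8,0,0],[0.3,0.23,0.8,0,0],[0.3,0.2,0.5,0,0],[0.3,0,0.17,0,0],[0.3,0,0,0,0],[0.3,0,0,0,0]],
])

```text
t: 5.5
eef_pos: [0.5656, 0.0124, 0.1016]
tool_rot: [-0.0, 0.655, 0.756, -0.001]
contact_force: [0.3, -0.4, -9.2]
gripper_width: 0.64
grasp_force: 69.8
```

Run:
```python
from h import *
for n,(x0,y0,x1,y1) in dict(top=(215,160,315,240),side=(230,200,370,312)).items():
    im,d=snap(n,'c'); c=cv2.resize(im[y0:y1,x0:x1,::-1],(600,480),interpolation=cv2.INTER_CUBIC); globals()[n]=cv2.convertScaleAbs(c,alpha=1.6)
cv2.imwrite('pics/cd.png',cv2.resize(np.hstack([top,side]),(800,320)))
from m import *
P,I=clouds('c')['side']
k=box(P,.45,.7,-.2,.08,.11,.14)&(I.max(1)<90)
print(bot.get_obs()['tool_rot'])
k=box(P,.54,.66,-.16,-.06,.10,.145)&(I.max(1)<60); print(k.sum(),P[k].mean(0),P[k][:,2].max())
```

```text
[-0.      0.6555  0.7552 -0.0005]<stdin>:9: RuntimeWarning: Mean of empty slice.
  ret = um.true_divide(
Traceback (most recent call last):
ValueError: zero-size array to reduction operation maximum which has no identity
```

View pics/cd.png

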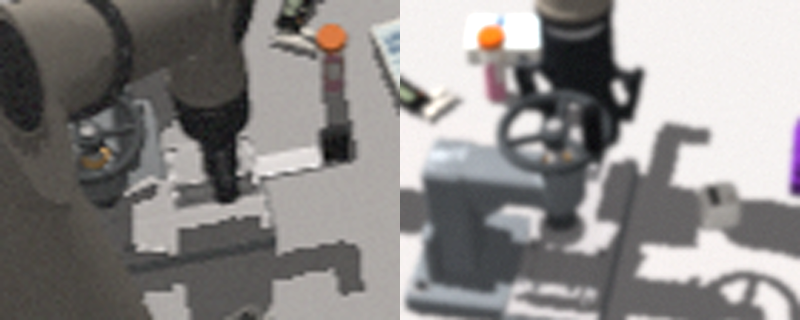

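Request:
servo_tool([
  [[0.3,-0.18,0,0,0],[0.3,0,0,-0.5,0],[0.3,0,0,-0.5,0],[0.3,0,0,-0.2,0],[0.3,0,0,0,0],[0.3,0,0,0,0]],
])

```text
t: 6.2
eef_pos: [0.5598, 0.013, 0.0547]
tool_rot: [0.0, 0.655, 0.756, 0.0]
contact_force: [0.9, 0.5, -8.8]
gripper_width: 0.636
grasp_force: 69.7
```

Request:
servo_tool([
  [[0.3,-0.03,0,-0.08,0],[0.3,0,0,-0.06,0],[0.3,0,0,-0.04,0],[0.3,0,0,0,0],[0.3,0,0,0,0]],
])

```text
t: 6.7
eef_pos: [0.5585, 0.0136, 0.0477]
tool_rot: [-0.0, 0.655, 0.756, 0.0]
contact_force: [-3.3, 1.4, 5.5]
gripper_width: 0.643
grasp_force: 71.5
```

Request:
servo_tool([
  [[0.8,0,0,0,0],[1,0,0,0,0],[1,0,0,0,0],[1,0,0,0,0],[1,0,0,0.5,0],[1,0,0,1,0],[1,0,0,0.7,0],[1,0.1,-0.7,0,0],[1,0.1,-0.8,0,0],[1,0.12,-0.8,0,0],[1,0.1,-0.6,0,0],[1,0,0,0,0],[1,0,0,0,0]],
])

```text
t: 8.0
eef_pos: [0.5751, -0.1028, 0.1348]
tool_rot: [-0.0, 0.655, 0.756, 0.0]
contact_force: [0.1, 0.0, 0.3]
gripper_width: 1.003
grasp_force: 0.0
```

Run:
```python
from m import *
for n in('top','side'): snap(n,'d')
for n,(P,I) in clouds('d').items():
    k=box(P,.54,.61,-.16,-.05,.066,.085)&(I.max(1)<70); print(n,'knob',k.sum(),P[k].mean(0) if k.any() else '')
    k=box(P,.5,.62,-.05,.09,.06,.075); print(' cover',k.sum(),np.median(P[k],0),cv2.minAreaRect((P[k][:,:2]*1000).astype(np.float32)))
    k=box(P,.46,.62,.05,.22,.23,.285); H=P[k]; print(' handle',k.sum(),H.mean(0) if k.any() else '')
im=np.vstack([cv2.resize(np.load('pics/top_d.npz')['im'][160:250,215:335,::-1],(640,480),interpolation=2)])
s=cv2.resize(np.load('pics/side_d.npz')['im'][190:310,230:390,::-1],(640,480),interpolation=2)
cv2.imwrite('pics/ce.png',cv2.convertScaleAbs(cv2.resize(np.hstack([im,s]),(800,300)),alpha=1.6))
```

```text
top knob 7 [ 0.5747 -0.0921  0.0717]
 cover 167 [0.5551 0.025  0.0655] ((555.2513427734375, 25.907150268554688), (54.90352249145508, 80.36470031738281), 9.672420501708984)
 handle 0 
side knob 34 [ 0.5727 -0.0976  0.074 ]
 cover 117 [0.5401 0.0325 0.0656] ((556.4393310546875, 26.34271240234375), (49.84267044067383, 86.48328399658203), 8.720173835754395)
 handle 120 [0.4941 0.1596 0.2567]
```

View pics/ce.png

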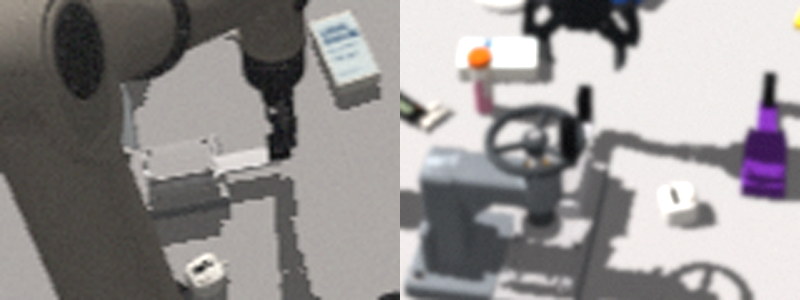

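The cover centre at (0.556, 0.026) puts the cassette 111 mm short of home, and the tool stands over the knob. Next I grip the knob.

Request:
servo_tool([
  [[1,0,0,-0.5,0],[1,0,0,-0.8,0],[1,0,0,-0.42,0],[0.4,0,0,0,0],[0.1,0,0,0,0],[0.1,0,0,0,0],[0.1,0,0,0,0],[0.1,0,0,0,0],[0.1,0,0,0,0]],
], newtons=40)

```text
t: 9.0
eef_pos: [0.5757, -0.1027, 0.067]
tool_rot: [0.001, 0.655, 0.756, 0.001]
contact_force: [-0.3, -0.3, 5.0]
gripper_width: 0.201
grasp_force: 43.9
```

Request:
servo_tool([
  [[0.1,-0.035,0.25,0,0],[0.1,-0.035,0.25,0,0],[0.1,-0.035,0.25,0,0],[0.1,-0.035,0.25,0,0],[0.1,-0.035,0.25,0,0],[0.1,-0.035,0.25,0,0],[0.1,-0.035,0.25,0,0],[0.1,-0.035,0.25,0,0],[0.1,0,0,0,0]],
])

```text
t: 9.9
eef_pos: [0.5648, -0.0237, 0.0671]
tool_rot: [0.002, 0.655, 0.756, 0.0]
contact_force: [0.9, -3.7, 6.1]
gripper_width: 0.202
grasp_force: 44.1
```

Request:
servo_tool([
  [[0.1,-0.028,0.2,0,0],[0.1,-0.028,0.2,0,0],[0.1,-0.028,0.2,0,0],[0.1,-0.007,0.05,0,0],[0.1,0,0,0,0],[0.1,0,0,0,0]],
])

```text
t: 10.5
eef_pos: [0.5614, 0.0009, 0.0672]
tool_rot: [0.002, 0.655, 0.755, -0.0]
contact_force: [0.4, -7.0, 6.2]
gripper_width: 0.203
grasp_force: 44.0
```

Request:
servo_tool([
  [[0.1,-0.005,0.04,0,0],[0.1,-0.005,0.04,0,0],[0.1,-0.005,0.04,0,0],[0.1,0,0,0,0]],
])

```text
t: 10.9
eef_pos: [0.5608, 0.0048, 0.0672]
tool_rot: [0.002, 0.656, 0.755, -0.0]
contact_force: [1.5, -9.5, 4.4]
gripper_width: 0.206
grasp_force: 44.0
```

Request:
servo_tool([
  [[0.1,-0.004,0.03,0,0],[0.1,-0.004,0.03,0,0],[0.1,-0.004,0.03,0,0],[0.1,0,0,0,0],[0.1,0,0,0,0]],
])

```text
t: 11.4
eef_pos: [0.5604, 0.0076, 0.0672]
tool_rot: [0.003, 0.656, 0.755, -0.001]
contact_force: [2.1, -10.4, 4.1]
gripper_width: 0.206
grasp_force: 43.8
```

Request:
servo_tool([
  [[0.1,-0.004,0.03,0,0],[0.1,-0.004,0.03,0,0],[0.1,0,0,0,0],[0.1,0,0,0,0]],
])

```text
t: 11.8
eef_pos: [0.5605, 0.0077, 0.0674]
tool_rot: [0.004, 0.656, 0.754, -0.001]
contact_force: [3.0, -15.6, 4.0]
gripper_width: 0.202
grasp_force: 43.7
```

Request:
servo_tool([
  [[0.1,0,0.03,0,0],[0.1,0,0.03,0,0],[0.1,0,0,0,0],[0.1,0,0,0,0]],
])

```text
t: 12.2
eef_pos: [0.5607, 0.008, 0.0677]
tool_rot: [0.006, 0.657, 0.754, -0.002]
contact_force: [2.9, -20.8, 4.3]
gripper_width: 0.203
grasp_force: 44.1
```

Request:
servo_tool([
  [[0.1,0,-0.06,0,0],[0.5,0,0,0,0],[1,0,0,0,0],[1,0,0,0,0],[1,0,0,0,0],[1,0,0,0.4,0],[1,0,0,0.9,0],[1,0,-0.3,1,0],[1,0,-1,1,0],[1,0,-1,1,0],[1,0,-1,1,0],[1,-0.5,0,0.5,0],[1,-0.5,0,0,0],[1,0,0,0,0]],
])

```text
t: 13.6
eef_pos: [0.5169, -0.1048, 0.2855]
tool_rot: [-0.0, 0.655, 0.755, 0.001]
contact_force: [-0.5, 0.6, 0.4]
gripper_width: 1.0
grasp_force: 0.0
```

Run:
```python
from m import *
for n in('top','side'): snap(n,'e')
for n,(P,I) in clouds('e').items():
    k=box(P,.53,.60,-.04,.05,.064,.085)&(I.max(1)<70); print(n,'knob',k.sum(),P[k].mean(0) if k.any() else '')
    k=box(P,.48,.60,.06,.2,.058,.072)&(I.min(1)>70); print(' cover',k.sum(),np.median(P[k],0) if k.any() else '',cv2.minAreaRect((P[k][:,:2]*1000).astype(np.float32))if k.any() else '')
    k=box(P,.44,.62,.05,.22,.235,.285); H=P[k]; print(' handle',k.sum(),(H.mean(0),H.max(0),H.min(0)) if k.any() else '')
im=cv2.resize(np.load('pics/top_e.npz')['im'][160:250,215:335,::-1],(640,480),interpolation=2)
s=cv2.resize(np.load('pics/side_e.npz')['im'][190:310,230:390,::-1],(640,480),interpolation=2)
cv2.imwrite('pics/cf.png',cv2.convertScaleAbs(cv2.resize(np.hstack([im,s]),(800,300)),alpha=1.6))
```

```text
top knob 26 [0.5594 0.0054 0.0734]
 cover 0  
 handle 0 
side knob 0 
 cover 100 [0.5333 0.1671 0.0648] ((542.56640625, 134.189697265625), (49.08961868286133, 87.82829284667969), 7.020249366760254)
 handle 108 (array([0.4941, 0.1593, 0.2593]), array([0.5044, 0.1663, 0.2777]), array([0.4851, 0.1451, 0.2353]))
```

View pics/cf.png

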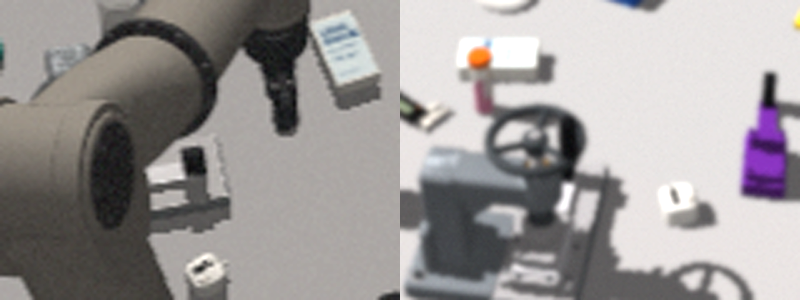

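The cassette is home: cover centre (0.543, 0.134), and the push met firm resistance. Now I go to the handle, at about (0.4945, 0.156).

Request:
servo_tool([
  [[1,0,0,0.6,0],[1,0,0.2,0.5,0],[1,-0.06,0.8,0,0],[1,-0.1,0.8,0,0],[1,-0.1,0.8,0,0],[1,-0.1,0.8,0,0],[1,-0.1,0.8,0,0],[1,-0.1,0.8,0,0],[1,0,0.8,0,0],[1,0,0.5,0,0],[1,0,0.22,0,0],[1,0,0,0,0],[1,0,0,0,0]],
])

```text
t: 15.0
eef_pos: [0.4968, 0.1554, 0.3281]
tool_rot: [0.0, 0.655, 0.755, -0.0]
contact_force: [-0.6, -1.0, -0.4]
gripper_width: 0.999
grasp_force: 0.0
```

Request:
servo_tool([
  [[1,-0.06,0,-0.6,0],[1,0,0,-0.8,0],[1,0,0,-0.5,0],[1,0,0,0,0],[0.5,0,0,0,0],[0.1,0,0,0,0],[0.1,0,0,0,0],[0.1,0,0,0,0],[0.1,0,0,0,0],[0.1,0,0,0,0]],
], newtons=40)

```text
t: 16.0
eef_pos: [0.4956, 0.1573, 0.2532]
tool_rot: [0.001, 0.655, 0.756, 0.002]
contact_force: [4.6, -0.1, 3.7]
gripper_width: 0.241
grasp_force: 39.9
```

Run:
```python
from h import *
im,d=snap('side','f'); im2,_=snap('top','f')
c=cv2.resize(im[180:320,220:360,::-1],(480,480),interpolation=2)
cv2.imwrite('pics/cg.png',cv2.convertScaleAbs(c,alpha=1.6)); print(bot.get_obs()['eef_pos'],bot.get_obs()['contact_force'])
```

```text
[0.49555795 0.15723966 0.25319221] [ 5.37258366 -0.35230372  5.02698486]
```

View pics/cg.png

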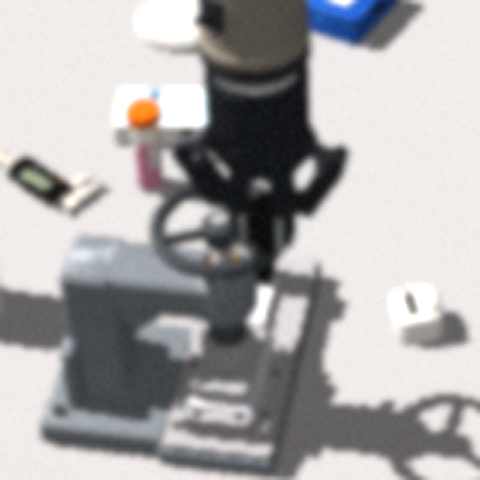

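```bash
cat > w.py <<'E'
import sys,json,numpy as np
# usage: w.py cx cy cz(command) wx wy theta_end step
cx,cy,wx,wy,te,st=map(float,sys.argv[1:7])
c=np.array([cx,cy]);th=np.degrees(np.arctan2(cy-wy,cx-wx)); 
while th<te: th+=360
n=int(np.ceil((th-te)/st-1e-6)); rows=[]
for k in range(1,n+1):
    a=np.radians(th+(te-th)*k/n); t=np.array([wx,wy])+.05*np.array([np.cos(a),np.sin(a)])
    s=np.round((t-c)/.04,2); c=c+s*.04; rows.append([0.1,*s.tolist(),round(-(th-te)/n/360*.008/.04,3),0])
print(json.dumps([rows])); print('cmd',c)
E
python3 w.py .4944 .1555 .5405 .1366 14 12
```

```text
[[[0.1, 0.12, 0.23, -0.007, 0], [0.1, 0.17, 0.2, -0.007, 0], [0.1, 0.2, 0.16, -0.007, 0], [0.1, 0.24, 0.11, -0.007, 0], [0.1, 0.25, 0.07, -0.007, 0], [0.1, 0.26, 0.0, -0.007, 0], [0.1, 0.26, -0.04, -0.007, 0], [0.1, 0.24, -0.1, -0.007, 0], [0.1, 0.22, -0.15, -0.007, 0], [0.1, 0.18, -0.18, -0.007, 0], [0.1, 0.14, -0.23, -0.007, 0], [0.1, 0.09, -0.24, -0.007, 0]]]
cmd [0.5892 0.1487]
```

Request:
servo_tool([
  [[0.1,0.12,0.23,-0.007,0],[0.1,0.17,0.2,-0.007,0],[0.1,0.2,0.16,-0.007,0],[0.1,0.24,0.11,-0.007,0]],
])

```text
t: 16.5
eef_pos: [0.5228, 0.1847, 0.252]
tool_rot: [-0.001, 0.655, 0.756, -0.001]
contact_force: [-5.3, -2.9, 16.2]
gripper_width: 0.239
grasp_force: 41.3
```

Request:
servo_tool([
  [[0.1,0.25,0.07,-0.007,0],[0.1,0.26,0.0,-0.007,0],[0.1,0.26,-0.04,-0.007,0],[0.1,0.24,-0.1,-0.007,0],[0.1,0.22,-0.15,-0.007,0],[0.1,0.18,-0.18,-0.007,0],[0.1,0.14,-0.23,-0.007,0],[0.1,0.09,-0.24,-0.007,0]],
])

```text
t: 17.3
eef_pos: [0.5896, 0.1536, 0.2501]
tool_rot: [-0.001, 0.653, 0.757, 0.002]
contact_force: [0.2, 6.2, 9.7]
gripper_width: 0.24
grasp_force: 40.6
```

```bash
python3 w.py .5892 .1487 .5405 .1366 -346 12 | sed 's/\], \[/],\n[/g' | nl
```

```text
1	[[[0.1, 0.03, -0.26, -0.007, 0],
     2	[0.1, -0.02, -0.26, -0.007, 0],
     3	[0.1, -0.07, -0.25, -0.007, 0],
     4	[0.1, -0.12, -0.23, -0.007, 0],
     5	[0.1, -0.17, -0.2, -0.007, 0],
     6	[0.1, -0.21, -0.16, -0.007, 0],
     7	[0.1, -0.23, -0.12, -0.007, 0],
     8	[0.1, -0.25, -0.06, -0.007, 0],
     9	[0.1, -0.27, -0.01, -0.007, 0],
    10	[0.1, -0.25, 0.05, -0.007, 0],
    11	[0.1, -0.24, 0.09, -0.007, 0],
    12	[0.1, -0.22, 0.15, -0.007, 0],
    13	[0.1, -0.18, 0.19, -0.007, 0],
    14	[0.1, -0.14, 0.22, -0.007, 0],
    15	[0.1, -0.09, 0.25, -0.007, 0],
    16	[0.1, -0.04, 0.25, -0.007, 0],
    17	[0.1, 0.02, 0.26, -0.007, 0],
    18	[0.1, 0.07, 0.26, -0.007, 0],
    19	[0.1, 0.13, 0.23, -0.007, 0],
    20	[0.1, 0.16, 0.2, -0.007, 0],
    21	[0.1, 0.21, 0.16, -0.007, 0],
    22	[0.1, 0.24, 0.11, -0.007, 0],
    23	[0.1, 0.25, 0.07, -0.007, 0],
    24	[0.1, 0.26, 0.0, -0.007, 0],
    25	[0.1, 0.26, -0.04, -0.007, 0],
    26	[0.1, 0.24, -0.1, -0.007, 0],
    27	[0.1, 0.22, -0.15, -0.007, 0],
    28	[0.1, 0.18, -0.18, -0.007, 0],
    29	[0.1, 0.14, -0.22, -0.007, 0],
    30	[0.1, 0.09, -0.25, -0.007, 0]]]
    31	cmd [0.5892 0.1487]
```

Request:
servo_tool([
  [[0.1,0.03,-0.26,-0.007,0],[0.1,-0.02,-0.26,-0.007,0],[0.1,-0.07,-0.25,-0.007,0]],
])

```text
t: 17.6
eef_pos: [0.589, 0.1217, 0.2493]
tool_rot: [0.001, 0.654, 0.757, 0.003]
contact_force: [6.6, 4.1, 5.0]
gripper_width: 0.235
grasp_force: 40.2
```

Request:
servo_tool([
  [[0.1,-0.12,-0.23,-0.007,0],[0.1,-0.17,-0.2,-0.007,0],[0.1,-0.21,-0.16,-0.007,0]],
])

```text
t: 17.9
eef_pos: [0.5687, 0.0962, 0.2484]
tool_rot: [0.002, 0.654, 0.756, 0.002]
contact_force: [5.8, 1.4, 6.1]
gripper_width: 0.24
grasp_force: 40.3
```

Request:
servo_tool([
  [[0.1,-0.23,-0.12,-0.007,0],[0.1,-0.25,-0.06,-0.007,0],[0.1,-0.27,-0.01,-0.007,0]],
])

```text
t: 18.2
eef_pos: [0.5383, 0.0884, 0.2476]
tool_rot: [0.002, 0.655, 0.756, 0.002]
contact_force: [6.5, 1.8, 7.2]
gripper_width: 0.235
grasp_force: 40.3
```

Request:
servo_tool([
  [[0.1,-0.25,0.05,-0.007,0],[0.1,-0.24,0.09,-0.007,0],[0.1,-0.22,0.15,-0.007,0]],
])

```text
t: 18.5
eef_pos: [0.51, 0.0997, 0.2468]
tool_rot: [0.002, 0.655, 0.756, 0.002]
contact_force: [7.0, 0.3, 5.0]
gripper_width: 0.244
grasp_force: 40.1
```

Request:
servo_tool([
  [[0.1,-0.18,0.19,-0.007,0],[0.1,-0.14,0.22,-0.007,0],[0.1,-0.09,0.25,-0.007,0]],
])

```text
t: 18.8
eef_pos: [0.4935, 0.1254, 0.246]
tool_rot: [0.002, 0.655, 0.756, 0.001]
contact_force: [7.0, -4.2, 6.7]
gripper_width: 0.237
grasp_force: 40.3
```

Request:
servo_tool([
  [[0.1,-0.04,0.25,-0.007,0],[0.1,0.02,0.26,-0.007,0],[0.1,0.07,0.26,-0.007,0]],
])

```text
t: 19.1
eef_pos: [0.4948, 0.1555, 0.2451]
tool_rot: [0.001, 0.655, 0.755, 0.0]
contact_force: [2.4, -8.3, 11.8]
gripper_width: 0.242
grasp_force: 40.9
```

Request:
servo_tool([
  [[0.1,0.13,0.23,-0.007,0],[0.1,0.16,0.2,-0.007,0],[0.1,0.21,0.16,-0.007,0]],
])

```text
t: 19.4
eef_pos: [0.5138, 0.1798, 0.2443]
tool_rot: [-0.0, 0.655, 0.756, -0.001]
contact_force: [-4.4, -4.8, 17.6]
gripper_width: 0.239
grasp_force: 41.5
```

Request:
servo_tool([
  [[0.1,0.24,0.11,-0.007,0],[0.1,0.25,0.07,-0.007,0],[0.1,0.26,0.0,-0.007,0]],
])

```text
t: 19.7
eef_pos: [0.5434, 0.1884, 0.2435]
tool_rot: [-0.001, 0.654, 0.756, -0.0]
contact_force: [-6.8, -1.2, 18.5]
gripper_width: 0.241
grasp_force: 41.5
```

Request:
servo_tool([
  [[0.1,0.26,-0.04,-0.007,0],[0.1,0.24,-0.1,-0.007,0],[0.1,0.22,-0.15,-0.007,0]],
])

```text
t: 20.0
eef_pos: [0.5721, 0.1784, 0.2429]
tool_rot: [-0.002, 0.654, 0.757, 0.001]
contact_force: [-8.8, 4.7, 21.0]
gripper_width: 0.236
grasp_force: 41.8
```

Request:
servo_tool([
  [[0.1,0.18,-0.18,0,0],[0.1,0.07,-0.115,0,0]],
])

```text
t: 20.2
eef_pos: [0.5823, 0.168, 0.2427]
tool_rot: [-0.002, 0.654, 0.757, 0.002]
contact_force: [-5.2, 8.6, 15.3]
gripper_width: 0.24
grasp_force: 41.1
```

Handle force rose from about 6.5 N to 10 N at about 75° (±15°), so contact is there. The target is half a turn past that, at −105°.

```bash
python3 w.py .5829 .1631 .5405 .1366 -106 12
```

```text
[[[0.1, 0.11, -0.22, -0.006, 0], [0.1, 0.06, -0.25, -0.006, 0], [0.1, 0.02, -0.25, -0.006, 0], [0.1, -0.04, -0.24, -0.006, 0], [0.1, -0.08, -0.24, -0.006, 0], [0.1, -0.13, -0.21, -0.006, 0], [0.1, -0.17, -0.19, -0.006, 0], [0.1, -0.2, -0.15, -0.006, 0], [0.1, -0.23, -0.1, -0.006, 0], [0.1, -0.25, -0.05, -0.006, 0], [0.1, -0.25, -0.01, -0.006, 0], [0.1, -0.24, 0.05, -0.006, 0]]]
cmd [0.5269 0.0887]
```

Request:
servo_tool([
  [[0.1,0.11,-0.22,-0.006,0],[0.1,0.06,-0.25,-0.006,0],[0.1,0.02,-0.25,-0.006,0],[0.1,-0.04,-0.24,-0.006,0],[0.1,-0.08,-0.24,-0.006,0],[0.1,-0.13,-0.21,-0.006,0],[0.1,-0.17,-0.19,-0.006,0]],
])

```text
t: 20.9
eef_pos: [0.5768, 0.1026, 0.241]
tool_rot: [0.002, 0.654, 0.757, 0.004]
contact_force: [10.4, 4.9, 2.2]
gripper_width: 0.239
grasp_force: 40.1
```

Request:
servo_tool([
  [[0.1,-0.2,-0.15,-0.006,0],[0.1,-0.23,-0.1,-0.006,0],[0.1,-0.25,-0.05,-0.006,0],[0.1,-0.25,-0.01,-0.006,0],[0.1,-0.24,0.05,-0.006,0]],
])

```text
t: 21.4
eef_pos: [0.5294, 0.0899, 0.2397]
tool_rot: [0.003, 0.655, 0.756, 0.003]
contact_force: [11.8, -0.8, 1.5]
gripper_width: 0.236
grasp_force: 39.9
```

Force is 11.7 N at −103.4°, just as expected half a turn past contact. I release and retreat upward.

Request:
servo_tool([
  [[0.1,0,0,0,0],[0.4,0,0,0,0],[1,0,0,0,0],[1,0,0,0,0],[1,0,0,0,0],[1,0,0,0.4,0],[1,0,0,0.8,0],[1,0,0,1,0],[1,0,-0.3,1,0],[1,0,-0.8,0.5,0],[1,0,-1,0,0],[1,0,-1,0,0],[1,0,-1,0,0],[1,0,0,0,0],[1,0,0,0,0]],
])

```text
t: 22.9
eef_pos: [0.5261, -0.0748, 0.3862]
tool_rot: [-0.0, 0.656, 0.755, -0.0]
contact_force: [0.6, 1.0, -0.3]
gripper_width: 0.997
grasp_force: 0.0
```

Run:
```python
from m import *
for n in('top','side'): snap(n,'g')
for n,(P,I) in clouds('g').items():
    k=box(P,.53,.60,-.04,.05,.064,.085)&(I.max(1)<70); print(n,'knob',k.sum(),P[k].mean(0) if k.any() else '')
    k=box(P,.48,.60,.06,.2,.058,.072)&(I.min(1)>70); print(' cover',k.sum(),cv2.minAreaRect((P[k][:,:2]*1000).astype(np.float32))if k.any() else '')
    H=P[box(P,.46,.62,.05,.22,.23,.285)]; print(' handle',len(H),H.mean(0) if len(H) else '')
print(bot.get_obs()['eef_pos'],bot.get_obs()['contact_force'])
```

```text
top knob 18 [0.5578 0.0026 0.0736]
 cover 0 
 handle 0 
side knob 42 [0.558  0.0104 0.0736]
 cover 110 ((542.2551879882812, 134.81089782714844), (49.914005279541016, 84.98283386230469), 9.565484046936035)
 handle 83 [0.5275 0.0922 0.2494]
[ 0.5265 -0.0726  0.3861] [0.0188 0.5075 0.3434]
```

```bash
python3 -c "
from station import bot
print(bot.hand_in())"
```

```text
the job is handed in; nothing more can be done
None
```

The cassette is home against the end stop and clamped with the handwheel half a turn past the felt contact; the hand is clear and I handed the job in at about 23 s (no verdict was returned).

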